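Push the elbow fitting through the parts chute's flap

TASK

Using only the fingertips, push the elbow fitting along the deck of the parts chute and on through the hanging flap until it drops into the tray behind. Do not squeeze or lift it, only push it gently; then draw the fingers back out so that the flap swings shut. Leave the tee fitting beside it where it stands.

Things in the scene. Friction and masses are not known exactly. Their poses are not given: they have to be found in the camera images.
- chute: Fixed grey and bare-metal parts chute. Origin on the table below the closed flap, mid width; x axis points the way parts are pushed (through the flap, away from the robot), y left, z up. Flat deck, top 70 mm above the table, from x = -170 mm (open front end) to a rear lip at x = +25 mm; side lips 10 mm high, 4 mm thick at y = +-90 mm from the front to the flap.
- doorway (a point): Point on the deck's top in the middle of the flap doorway (chute x = 0, y = 0, z = 70 mm). Doorway 164 mm wide between posts 16 mm deep; free height 66 mm from deck to hinge rod. Above the rod a header bar, 16 mm deep, reaches 92 mm over the deck: fingers that go past the flap must lean, tips forward, 30 to 45 degrees from vertical.
- flap (a joint): Swing of the flat steel flap, rad: 0 hanging shut; grows as its lower edge is pushed into the chute, stop at 1.45; it cannot swing towards the robot. Hinge axis along chute y, 70 mm above the deck. Flap 156 mm wide, 4 mm thick, 60 g, lower edge 5 mm above the deck. It falls shut by its own weight within a second, or rests on what is under it.
- lip (a point): Middle of the deck's rear lip, at deck height, 25 mm beyond the flap. A part tips off it once its middle is past it and drops by itself down a 60 degree ramp, so pushing the part's rear up to the lip is enough.
- tray (a point): Middle of the tray behind the flap, on its floor, 5 mm above the table; open on top, clear walls 88 mm to either side and, at chute x = 113 mm, behind.
- elbow_fitting: Part to push: tan elbow, 32x34x18 mm, 40 g, lying on the deck. Origin: middle of underside. Own frame, mm: block x -16..2, y -1..17, z 0..18; 14 mm round stubs (axis 9 high), one along x = -7 to y = -17, one along y = 8 to x = 16. Centre of mass x -4, y 4. Its near-flat -x side faces the deck's open front within 0.5 rad. Starts 65-105 mm before the flap, 40 mm left or right of mid deck.
- tee_fitting: Bystander: loose grey tee fitting, block 16x34x16 mm (x, y, z) with a short round stub towards its own +x, 29x34x16 mm in all, 50 g; origin at the middle of its underside. Lies on the deck about 80 mm to the side of the elbow, in the other half.
There are look-alikes about, which are no part of the job. What is shaped like the elbow_fitting but red is not meant.

How it is judged:
On the way, in this order (a step that is already met when the one before it is completed fails the run):
1. the elbow fitting, still on the deck, is pushed into the doorway and holds the flap open (value of joint flap above 0.2 rad and x of elbow_fitting in the frame of chute between -0.025 and 0.04 m and z of elbow_fitting in the frame of chute above 0.06 m), for 0.05 s.
2. the elbow fitting has dropped into the tray (x of elbow_fitting in the frame of chute above 0.025 m and z of elbow_fitting in the frame of chute below 0.055 m), for 0.1 s.
At the end, for the whole second after the job is handed in: The elbow fitting lies at rest in the tray behind the flap, below deck level; the flap hangs shut (within 0.06 rad); the tee fitting is within 12 mm of where it stood (all of step 2 and x of elbow_fitting in the frame of chute below 0.12 m and y of elbow_fitting in the frame of chute between -0.09 and 0.09 m and z of elbow_fitting in the frame of chute above -0.005 m and linear speed of elbow_fitting below 0.03 m/s and value of joint flap below 0.06 rad and distance of tee_fitting from where it was at the start of the episode below 0.012 m); the robot touches nothing.
It fails at once if the elbow fitting is lifted more than 20 mm off the deck (z of elbow_fitting in the frame of chute above 0.09 m).
It fails at once if the elbow fitting is squeezed or pressed with more than 12 N (contact force between the fingers and elbow_fitting above 12 N).
It fails at once if the tee fitting is moved more than 12 mm (distance of tee_fitting from where it was at the start of the episode above 0.012 m).
It also fails if it takes over 40 s, if anything falls off the work surface, if the arm or the gripper's body presses on something with over 40 N, if the wrist force passes 120 N, or if a joint passes its speed limit or range.

ROBOT

A 6-joint arm with a two-finger parallel gripper is mounted at the origin on a cart in front of the work surface, level with it; the furniture and walls round the work are solid. World frame = base frame: x ahead of the robot, y to its left, z up, the work surface at z = 0. Lengths are in m, angles in rad, forces in N, time in s.
With the tool pointing down it reaches from about 0.35 to 0.975 m from the base axis. Payload 4.9 kg.
Tool frame: the origin (TCP) lies midway between the tips of the shut fingers; the grasp point (between the pads) lies 19 mm behind it; z points along the fingers, y is the direction in which the jaws open and shut (so a half turn about z gives the same grasp; the last joint's range is limited). The gripper opens to 85 mm and grips with 20 to 120 N. Pads are 22 mm wide; open, the fingers measure 114 mm over their backs; the gripper's body (76 mm by 85 mm) begins 54 mm behind the grasp point. The pads swing forward as they close: fully open they stand 13 mm farther back than shut.
Start: joints at [1.218, 0.053, 1.613, -0, 1.476, -0.119], TCP at [0.145, 0.608, 0.231] pointing down, gripper open.
Joint ranges: [-3.01, 3.01], [-1.01, 2.22], [0.06, 2.58], [-1.02, 4.17], [0.09, 2.62], [-3.14, 3.14]. Speed limits (rad/s): [2.57, 2.57, 3.14, 3.14, 3.14, 3.14].

INTERFACE

Orientations are given as a rotation vector (axis times angle).
In Python, from station import ctrl gives the robot as it stands.
- The arm moves only by the tool play_rows, never from a script. Its argument "motion" is a list that holds one entry, the list of rows, each a list of 7 numbers: the closure, from -1 (fully open) to 1 (shut), then the shift along the tool's x, y, z in cm, then the turn, a rotation vector about the tool's x, y, z in degrees. A call has 1 to 20 rows; each row is the pose to reach, as a shift and turn from the pose measured when the call began, along the tool's axes at that moment; what a row does not reach only later rows make up. A row lasts 1/8 s, in which the tool goes at most 62.5 mm and 10.7 degrees, less where a joint would pass 70% of its speed; a pose out of reach is approached as far as the arm can. A call with a gripper value outside its range is refused whole. The fingers move at their own pace and stop on an object; "newtons" is the grip in N (left out, the last holds). Time passes only in rows, so rows that repeat a pose let the fingers close. It gives the time, the measured TCP pose, the force and the opening at its end, in the units of the state.
- ctrl.get_obs(): the state, without advancing time (a new reading comes with each control period).
- ctrl.get_image(name): name is "scene" or "top" or "wrist"; returns a dict with "color" (420x560x3 uint8, red, green, blue), "mtx" (3x3 intrinsics, pixels), "T" (4x4, takes a point from camera to world coordinates). Camera axes: x right, y up, looking along -z (the intrinsics and any distortion apply to the point x, -y, -z); pixel columns grow to the right and rows downward; lengths in m; the calibration is good to about 2 mm. A picture is of the moment at which its call begins. There is no depth.
- ctrl.finish_job(): hands the job in, once; it reports no verdict.
The state is a dict: "t": time; "q": joint angles; "dq": joint speeds; "effort": joint torques, N m; "tool_pos": TCP position; "tool_rot": TCP orientation; "contact_force": force on the tool from outside, world axes, zero at the start; "wrist_torque": the same for the moment, N m; "opening": finger opening in m.
Only numpy, scipy, OpenCV 4.12 (cv2) and the standard library are available. Lean on these libraries where they do the work, as an engineer would, in place of code of your own. Each camera call takes 0.05 s, during which the arm holds its last target.

## Working session

There is one attempt and no reset: what is moved stays moved. The work goes in short steps, Python scripts to look and compute and a tool call to move; the robot and the scene stay as the last step left them, time stands still between calls to the robot, and variables do not carry over. Pictures are saved under pics/ and viewed, and the job is handed in when it is done.

Besides the shell and the picture viewer there is one more tool, called as name([rows], argument=value, ...), one row to a line, values as JSON. play_rows: Moves the arm, as the interface text tells. Its arguments: {"type":"object","properties":{"motion":{"type":"array"},"newtons":{"type":"number"}},"required":["motion"]}

```bash
mkdir -p pics; ls
python3 - <<'E'
from station import ctrl
import cv2,numpy as np
o=ctrl.get_obs()
for k in o: print(k,np.round(o[k],4))
for n in ["scene","top","wrist"]:
    im=ctrl.get_image(n)
    cv2.imwrite(f"pics/{n}0.png",im["color"][:,:,::-1])
    print(n,im["mtx"].round(1).tolist(),im["T"].round(4).tolist(),[k for k in im])
E
```

```text
pics
t 0.0
q [ 1.218   0.0533  1.6143  0.      1.476  -0.119 ]
dq [ 0.0001 -0.0006  0.0013  0.0003  0.0018 -0.0007]
effort [ 2.20000e-03 -3.93689e+01 -3.70176e+01 -0.00000e+00  7.20000e-03
  0.00000e+00]
tool_pos [0.1446 0.6074 0.2301]
tool_rot [-3.6640e-01 -3.1197e+00  3.1000e-03]
contact_force [ 1.1272 -0.0242  0.8067]
wrist_torque [ 0.01    0.0174 -0.0349]
opening 0.0854
scene [[515.2, 0.0, 268.7], [0.0, 515.2, 209.9], [0.0, 0.0, 1.0]] [[-0.4465, 0.3467, -0.8249, -0.1432], [-0.8944, -0.1471, 0.4223, 0.3914], [0.025, 0.9264, 0.3758, 0.447], [0.0, 0.0, 0.0, 1.0]] ['color', 'mtx', 'T']
top [[476.2, 0.0, 281.3], [0.0, 476.2, 215.6], [0.0, 0.0, 1.0]] [[-0.011, 0.9946, -0.1033, 0.4861], [-0.9998, -0.0094, 0.0164, 0.0424], [0.0153, 0.1034, 0.9945, 0.9615], [0.0, 0.0, 0.0, 1.0]] ['color', 'mtx', 'T']
wrist [[375.1, 0.0, 277.3], [0.0, 375.1, 211.9], [0.0, 0.0, 1.0]] [[0.2327, -0.9354, -0.2662, 0.0772], [0.9725, 0.2232, 0.0659, 0.6246], [-0.0022, -0.2742, 0.9617, 0.3733], [0.0, 0.0, 0.0, 1.0]] ['color', 'mtx', 'T']
```

View pics/scene0.png

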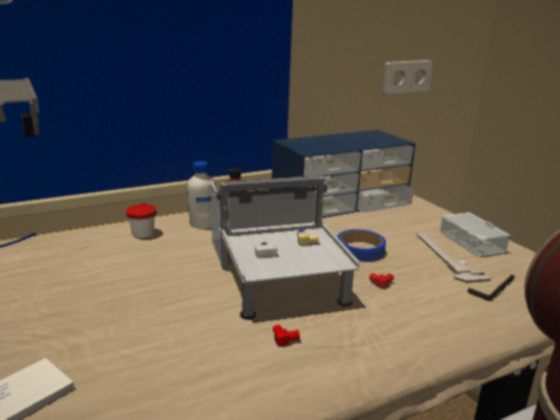

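View pics/top0.png

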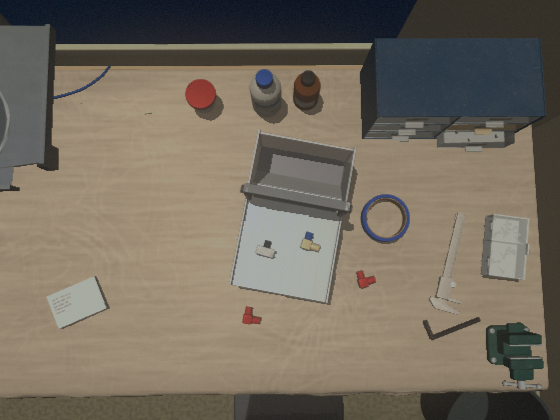

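View pics/wrist0.png

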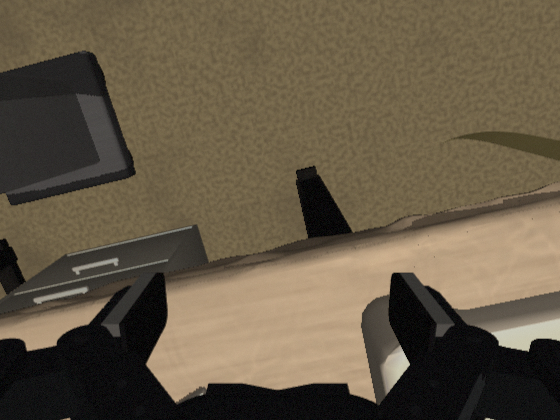

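Run:
```python
import cv2
a=cv2.imread("pics/top0.png")[120:310,220:380]; a=cv2.resize(a,None,fx=3.1,fy=3.1,interpolation=cv2.INTER_CUBIC)
cv2.imwrite("pics/top0c.png",a)
b=cv2.imread("pics/scene0.png")[165:330,200:370]; b=cv2.resize(b,None,fx=3.5,fy=3.5,interpolation=cv2.INTER_CUBIC)
cv2.imwrite("pics/scene0c.png",b)
```

```text
(no output)
```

View pics/top0c.png

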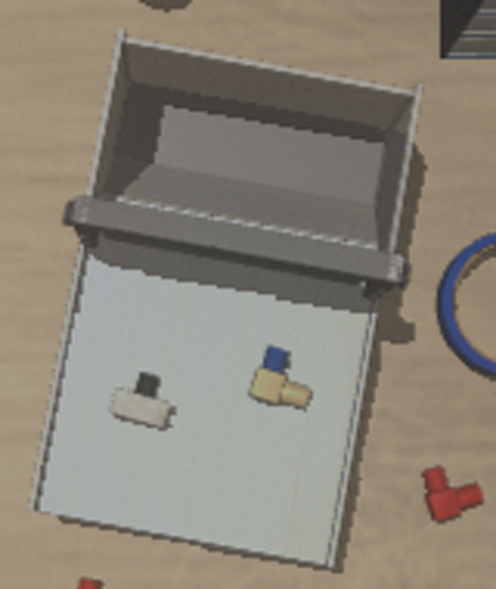

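View pics/scene0c.png

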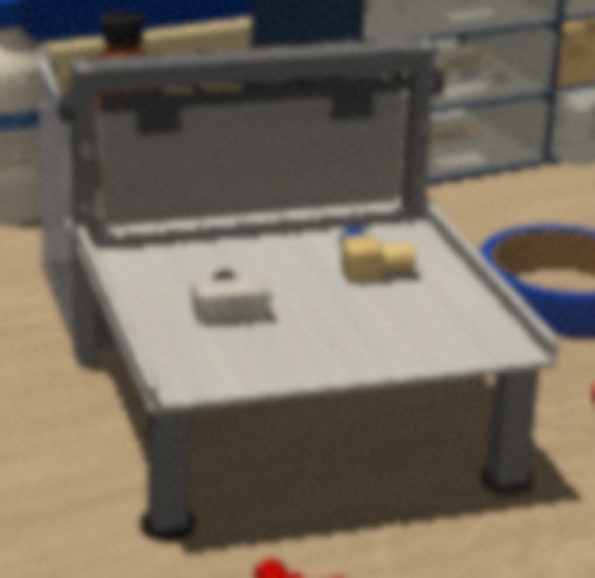

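```bash
cat > h.py <<'E'
import numpy as np, cv2
from scipy.optimize import least_squares
from scipy.spatial.transform import Rotation as R
def proj(P,K,T):
    P=np.atleast_2d(P); c=(P-T[:3,3])@T[:3,:3]
    return np.c_[K[0,0]*c[:,0]/-c[:,2]+K[0,2], -K[1,1]*c[:,1]/-c[:,2]+K[1,2]]
def ray(uv,K,T):
    d=np.array([(uv[0]-K[0,2])/K[0,0],-(uv[1]-K[1,2])/K[1,1],-1.]); d=T[:3,:3]@d
    return T[:3,3],d/np.linalg.norm(d)
def onz(uv,z,K,T):
    o,d=ray(uv,K,T); return o+d*(z-o[2])/d[2]
def tri(obs):
    A=np.zeros((3,3));b=np.zeros(3)
    for uv,K,T in obs:
        o,d=ray(uv,K,T);M=np.eye(3)-np.outer(d,d);A+=M;b+=M@o
    p=np.linalg.solve(A,b)
    return p,[np.round(proj(p,K,T)[0]-uv,1) for uv,K,T in obs]
def cp(p,x,y,yaw): # chute->world
    c,s=np.cos(yaw),np.sin(yaw); p=np.atleast_2d(p)
    return np.c_[x+c*p[:,0]-s*p[:,1],y+s*p[:,0]+c*p[:,1],p[:,2]]
E
python3 - <<'E'
from h import *
from station import ctrl
im={n:ctrl.get_image(n) for n in["top","scene"]}
K,T=im["top"]["mtx"],im["top"]["T"];Ks,Ts=im["scene"]["mtx"],im["scene"]["T"]
t=lambda u,v:(u/3.1+220-.34,v/3.1+120-.34)
s=lambda u,v:(u/3.5+200-.36,v/3.5+165-.36)
FL=t(35,511);FR=t(338,570)
print(tri([(FL,K,T),(s(148,395),Ks,Ts)]),tri([(FR,K,T),(s(553,352),Ks,Ts)]))
for nm,p,z in[("FL",FL,.08),("FR",FR,.08),("HL",t(66,205),.162),("HR",t(410,265),.162),("BL",t(121,33),.1),("BR",t(422,88),.1)]:
    print(nm,onz(p,z,K,T).round(4))
print("elbow",tri([(t(270,382),K,T),(s(362,243),Ks,Ts)]), "tee",tri([(t(142,407),K,T),(s(232,290),Ks,Ts)]))
E
```

```text
(array([0.45258287, 0.124101  , 0.07605545]), [array([-1.2, -0.6]), array([1.7, 0.1])]) (array([ 0.41663511, -0.05469758,  0.07523672]), [array([-1.6, -1. ]), array([ 2.2, -0.1])])
FL [0.4517 0.1215 0.08  ]
FR [ 0.4151 -0.057   0.08  ]
HL [0.6206 0.0972 0.162 ]
HR [ 0.5858 -0.0907  0.162 ]
BL [0.7347 0.0684 0.1   ]
BR [ 0.6999 -0.111   0.1   ]
elbow (array([ 0.52629521, -0.0175935 ,  0.08794105]), [array([-0.3, -0.2]), array([0.4, 0. ])]) tee (array([0.51240599, 0.05831524, 0.08429627]), [array([-0.3, -0.1]), array([0.4, 0. ])])
```

Candidates (top view): tan elbow with blue stub end on deck (311,243), the target; grey tee on deck (266,250); red elbows on the table at (365,279) and (251,317), decoys. The crop confirms the tan one, with its flat side towards the open front. I'll move the wrist camera over the deck for a finer measurement.

play_rows([
  [[1,-3,-4,-3,0,0,0],[1,-7,-8,-7,0,0,0],[1,-11,-13,-7,0,0,0],[1,-15,-18,-7,0,0,0],[1,-19,-23,-7,0,0,0],[1,-23,-28,-7,0,0,0],[1,-27,-33,-7,0,0,0],[1,-31,-37,-7,0,0,0],[1,-35,-42,-7,0,0,0],[1,-38,-46,-7,0,0,0],[1,-41,-49.5,-7,0,0,0],[1,-41,-49.5,-7,0,0,0],[1,-41,-49.5,-7,0,0,0]],
], newtons=20)

```text
t: 1.88
tool_pos: [0.4286, 0.0316, 0.301]
tool_rot: [-0.366, -3.119, 0.001]
contact_force: [-0.3, 0.6, 0.4]
opening: 0.0
```

Run:
```python
from station import ctrl
import cv2,numpy as np,pickle
D={}
for n in ["scene","wrist","top"]:
    im=ctrl.get_image(n); D[n]=im
    cv2.imwrite(f"pics/{n}1.png",im["color"][:,:,::-1])
pickle.dump(D,open("d1.pkl","wb"))
w=D["wrist"]["color"][:,:,::-1]
cv2.imwrite("pics/wrist1b.png",cv2.resize(w,None,fx=1.42,fy=1.42,interpolation=cv2.INTER_CUBIC))
o=ctrl.get_obs(); print(o["t"],o["tool_pos"],o["tool_rot"],o["opening"],o["q"].round(3))
```

```text
2.025 [0.42854512 0.03237397 0.30123032] [ 3.63121680e-01  3.12053240e+00 -1.19248814e-03] -0.00026108271451388723 [-9.800e-02 -4.690e-01  1.945e+00 -1.000e-03  1.666e+00 -1.437e+00]
```

View pics/wrist1b.png

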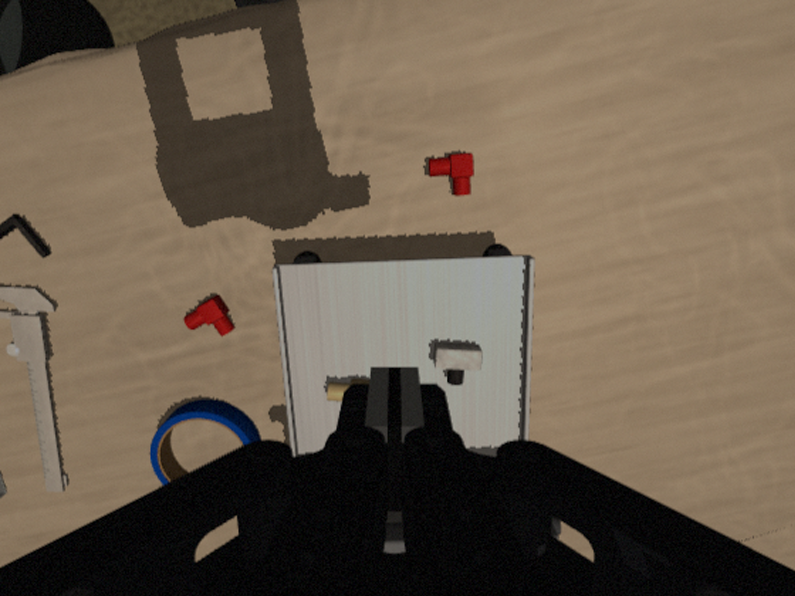

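View pics/scene1.png

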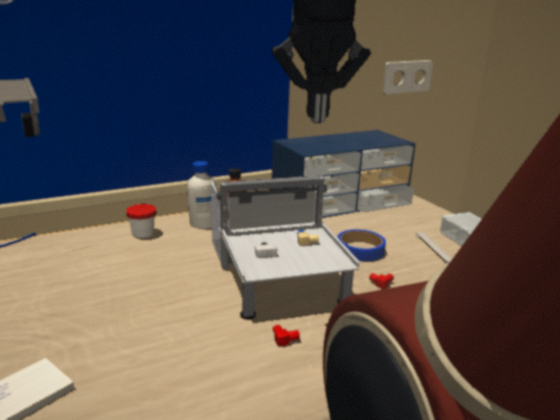

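play_rows([
  [[1,3,3,0,0,0,0],[1,5,5,0,0,0,0],[1,5,5,0,0,0,0],[1,5,5,0,0,0,0]],
])

```text
t: 2.52
tool_pos: [0.3914, 0.0927, 0.3013]
tool_rot: [0.361, 3.12, -0.002]
contact_force: [-0.5, -0.1, -0.3]
opening: 0.0003
```

```bash
cat > snap.py <<'E'
import sys,pickle,cv2,numpy as np
from station import ctrl
tag=sys.argv[1]; D={}
for n in sys.argv[2:]:
    im=ctrl.get_image(n); D[n]=im
    cv2.imwrite(f"pics/{n}{tag}.png",cv2.resize(im["color"][:,:,::-1],None,fx=1.42,fy=1.42,interpolation=cv2.INTER_CUBIC))
D["obs"]=o=ctrl.get_obs()
pickle.dump(D,open(f"d{tag}.pkl","wb"))
print(o["t"],o["tool_pos"].round(4),o["tool_rot"].round(4),o["opening"].round(4),o["q"].round(3),o["contact_force"].round(2))
E
python3 snap.py 2 wrist
```

```text
Traceback (most recent call last):
  File "snap.py", line 9, in <module>
    print(o["t"],o["tool_pos"].round(4),o["tool_rot"].round(4),o["opening"].round(4),o["q"].round(3),o["contact_force"].round(2))
                                                               ^^^^^^^^^^^^^^^^^^
AttributeError: 'float' object has no attribute 'round'
```

View pics/wrist2.png

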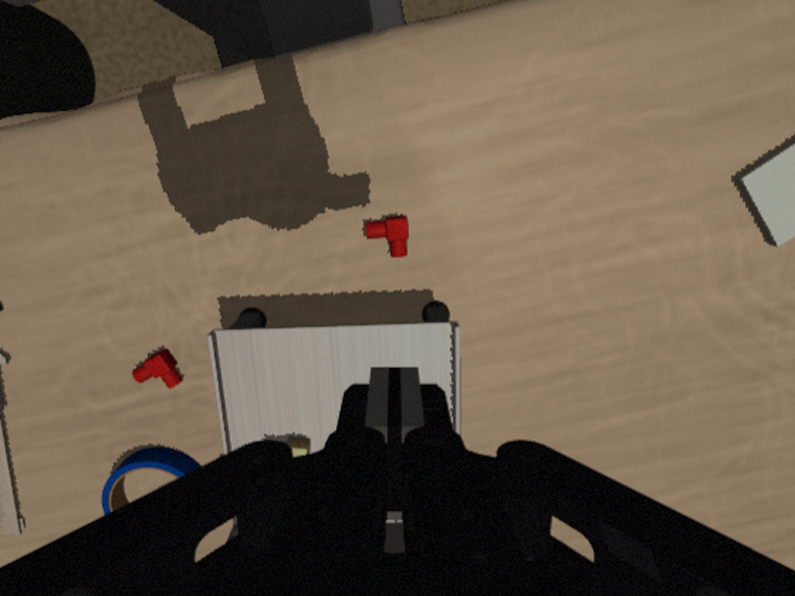

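play_rows([
  [[1,-2,0,0,0,-10,0],[1,-4,0,0,0,-20,0],[1,-6,0,0,0,-30,0],[1,-8,0,0,0,-40,0],[1,-8,0,0,0,-40,0],[1,-8,0,0,0,-40,0]],
])

```text
t: 3.32
tool_pos: [0.4696, 0.0737, 0.302]
tool_rot: [0.283, 2.431, -0.104]
contact_force: [-0.1, 0.1, 1.2]
opening: 0.0003
```

```bash
sed -i 's/o\["opening"\].round(4)/round(o["opening"],4)/' snap.py
python3 snap.py 3 wrist scene
```

```text
3.425 [0.47   0.0737 0.3027] [ 0.2831  2.4294 -0.1039] 0.0 [ 0.136 -0.811  2.25  -0.27   1.054 -1.148] [-0.12  0.67  0.58]
```

View pics/wrist3.png

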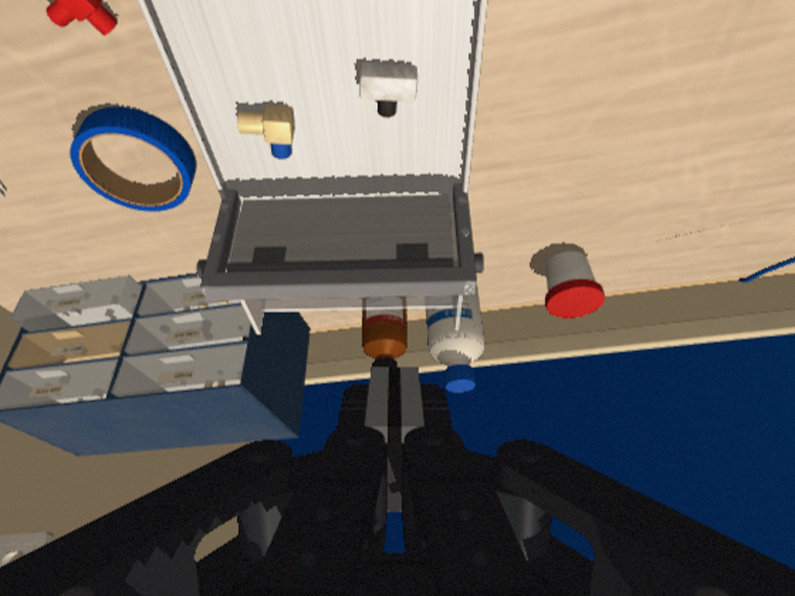

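View pics/scene3.png

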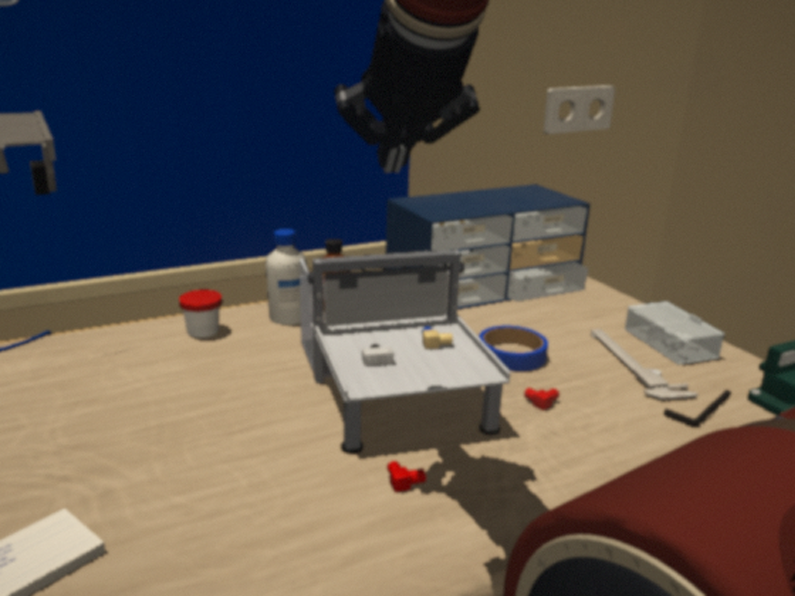

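Run:
```python
import pickle,cv2
w=pickle.load(open("d3.pkl","rb"))["wrist"]["color"][:,:,::-1]
cv2.imwrite("pics/w3c.png",cv2.resize(w[30:220,130:350],None,fx=3.6,fy=3.1,interpolation=cv2.INTER_CUBIC))
cv2.imwrite("pics/w3e.png",cv2.resize(w[60:120,155:215],None,fx=9,fy=9,interpolation=cv2.INTER_CUBIC))
```

```text
(no output)
```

View pics/w3c.png

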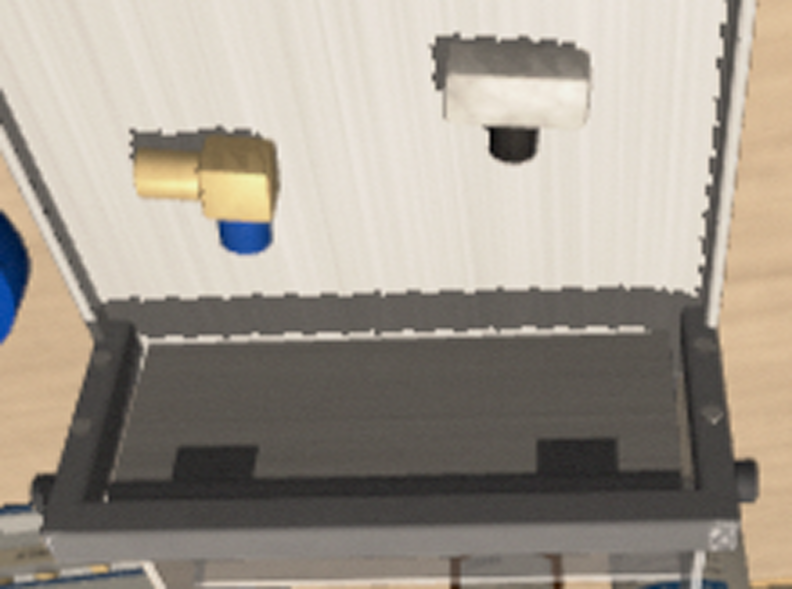

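View pics/w3e.png

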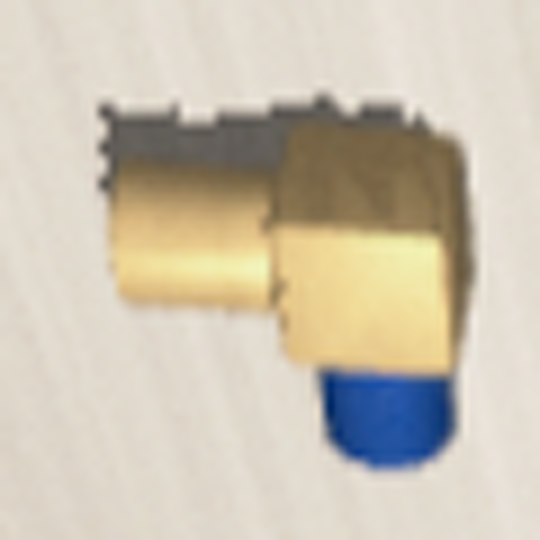

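Run:
```python
import pickle
from h import *
d1=pickle.load(open("d1.pkl","rb"));d3=pickle.load(open("d3.pkl","rb"));
w1=(d1["wrist"]["mtx"],d1["wrist"]["T"]);w3=(d3["wrist"]["mtx"],d3["wrist"]["T"]);tp=(d1["top"]["mtx"],d1["top"]["T"])
c=lambda u,v:np.array([(u+.5)/3.6+130-.5,(v+.5)/3.1+30-.5])
f=lambda u,v:np.array([(u+.5)/1.42-.5,(v+.5)/1.42-.5])
e=lambda u,v:np.array([(u+.5)/9+155-.5,(v+.5)/9+60-.5])
t=lambda u,v:np.array(((u+.5)/3.1+220-.5,(v+.5)/3.1+120-.5))
Y=.1
obs=[((-8,-82,70),c(133,322),w3),((-8,82,70),c(683,308),w3),((-8,-99,162),c(47,530),w3),((-8,99,162),c(740,520),w3),
 ((-170,-92,80),f(275,265),w1),((-170,92,80),f(534,257),w1),((-170,-92,80),t(338,570),tp),((-170,92,80),t(35,511),tp)]
def res(p,full=False):
    r=[]
    for P,uv,cam in obs:
        P=np.array(P)/1000.
        if abs(P[1])==.099:P[1]=np.sign(P[1])*p[3]
        P[2]+=p[4]
        r.append(proj(cp(P,*p[:3])[0],*cam)[0]-uv)
    return np.array(r) if full else np.ravel(r)
s=least_squares(res,[.6,0,-.2,.099,0],loss="soft_l1")
print(s.x.round(4));print(res(s.x,True).round(1))
np.save("chute.npy",s.x)
q=s.x[:3]
# elbow: fit x,y,yaw,z
ob=[((-16,-1,18),e(278,225)),((-16,17,18),e(443,235)),((2,17,18),e(450,370)),((2,-1,18),e(288,362)),((-16,-1,0),e(292,128))]
def re(p):
    P=np.array([o[0] for o in ob])/1000; P=cp(P,*p[:3]); P[:,2]+=.07
    return np.ravel(proj(cp(P,*q),*w3)-np.array([o[1] for o in ob]))
s2=least_squares(re,[-.07,-.04,0]);print("elbow in chute",s2.x.round(4),re(s2.x).round(1))
```

```text
[ 6.025e-01  4.600e-03 -1.923e-01  8.990e-02  1.000e-04]
[[ 0.1 -1.5]
 [ 0.3 -1.5]
 [-0.7  1.1]
 [-0.7 -0.1]
 [-2.6  1.4]
 [ 1.  -0.5]
 [-2.1 -1.6]
 [-3.3 -0.8]]
elbow in chute [-0.0648 -0.0435 -0.1224] [-1.5 -0.2  0.7  0.1  1.4  1.4 -0.2  1.  -0.3 -2. ]
```

Run:
```python
import pickle
from h import *
d1=pickle.load(open("d1.pkl","rb"));d3=pickle.load(open("d3.pkl","rb"))
q=np.load("chute.npy")[:3]
P=np.array([(-170,-92,80),(-170,92,80),(-8,-90,162),(-8,90,162),(8,-90,162),(8,90,162),(-170,-90,70),(-170,90,70)])/1000
E=cp(np.array([(-16,-1,18),(-16,17,18),(2,17,18),(2,-1,18),(16,8,9),(-7,-17,9)])/1000,-.0648,-.0435,-.122);E[:,2]+=.07
for nm,d,n,sc in[("t",d1,"top",(220,120,3.1)),("s",d3,"scene",(200,165,3.5)),("w",d3,"wrist",(130,30,3.5))]:
    im=d[n]["color"][:,:,::-1]; K,T=d[n]["mtx"],d[n]["T"]
    x0,y0,s=sc; I=cv2.resize(im[y0:y0+190,x0:x0+220],None,fx=s,fy=s,interpolation=cv2.INTER_CUBIC)
    for p,col in[(P,(0,0,255)),(E,(0,255,0))]:
        for uv in proj(cp(p,*q),K,T):
            cv2.circle(I,tuple(int(v) for v in((uv+.5-[x0,y0])*s)),3,col,1)
    cv2.imwrite(f"pics/ov_{nm}.png",I)
```

```text
(no output)
```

View pics/ov_t.png

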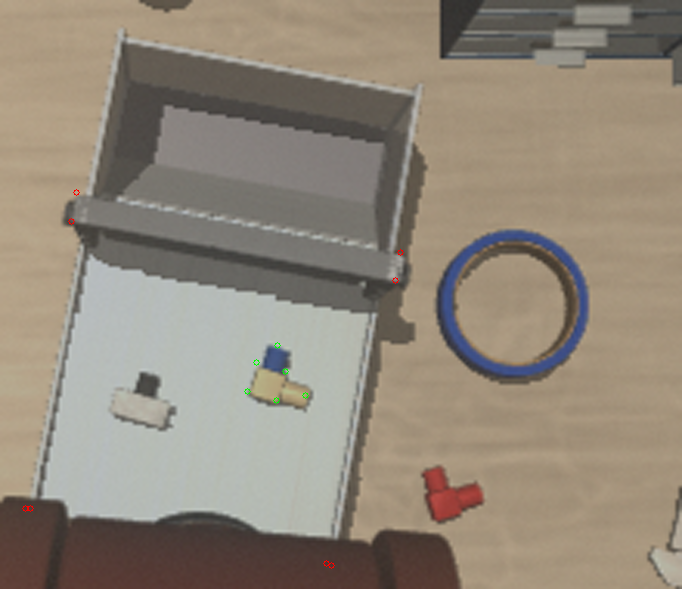

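View pics/ov_s.png

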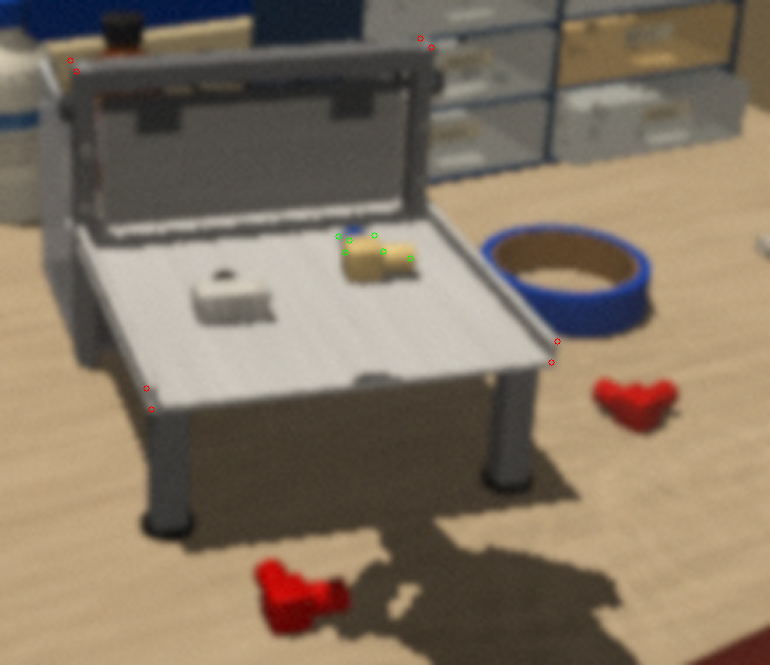

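View pics/ov_w.png

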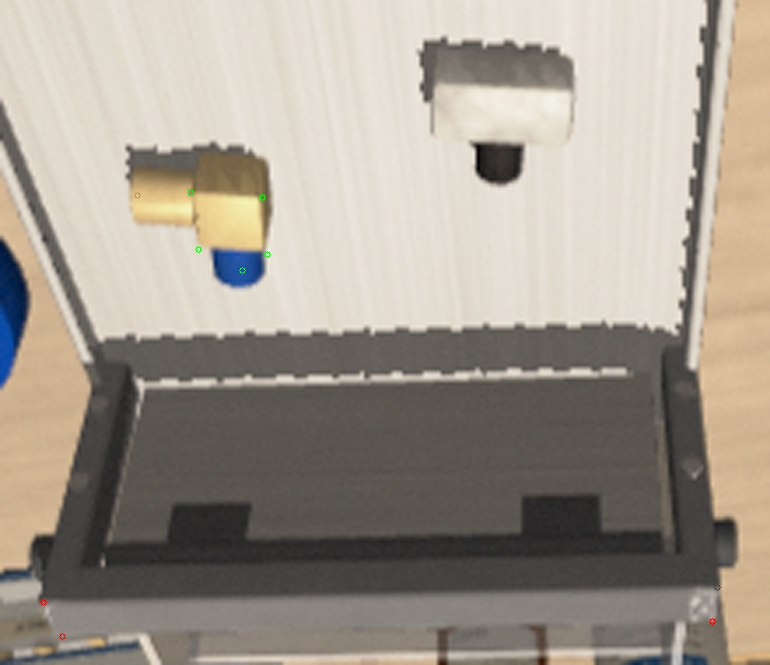

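Run:
```python
import pickle
from h import *
d1=pickle.load(open("d1.pkl","rb"));d3=pickle.load(open("d3.pkl","rb"));d3["top"]=d1["top"]
o=d3["obs"];Rt=R.from_rotvec(o["tool_rot"]).as_matrix();print(Rt.round(3))
def pts(p,Rm): return p+np.array([(a,b,z) for z in(0,-.02) for a in(-.011,.011) for b in(-.014,0,.014)])@Rm.T
a=pts(o["tool_pos"],Rt)
R1=R.from_rotvec([.3631,3.1205,-.0012]).as_matrix(); b=pts(np.array([.42855,.03237,.30123]),R1)
L=[("fs1",d1,"scene",b),("fw1",d1,"wrist",b),("fs3",d3,"scene",a),("fw3",d3,"wrist",a)]
out=[]
for nm,d,n,p in L:
    im=d[n]["color"][:,:,::-1];K,T=d[n]["mtx"],d[n]["T"]
    uv=proj(p,K,T);c=uv.mean(0).astype(int);x0,y0=np.clip(c-30,0,[500,360])
    I=cv2.resize(im[y0:y0+60,x0:x0+60],None,fx=6,fy=6,interpolation=cv2.INTER_CUBIC)
    I=np.clip(I*2.5,0,255).astype(np.uint8)
    for i,v in enumerate(uv): cv2.circle(I,tuple(int(k) for k in((v+.5-[x0,y0])*6)),3,(0,0,255) if i<6 else (0,255,0),1)
    out.append(I)
cv2.imwrite("pics/f.png",np.vstack([np.hstack(out[:2]),np.hstack(out[2:])])[:,:])
T=d3["wrist"]["T"];print((Rt.T@(T[:3,3]-o["tool_pos"])).round(4),(Rt.T@T[:3,:3]).round(3))
T=d1["wrist"]["T"];print((R1.T@(T[:3,3]-[.42855,.03237,.30123])).round(4),(R1.T@T[:3,:3]).round(3))
```

```text
[[-0.745  0.23   0.626]
 [ 0.176  0.973 -0.148]
 [-0.643 -0.001 -0.766]]
[ 0.0698  0.0006 -0.1427] [[-0.     0.962  0.273]
 [ 1.     0.     0.001]
 [ 0.001  0.273 -0.962]]
[ 0.0694  0.0005 -0.143 ] [[-0.002  0.962  0.274]
 [ 1.     0.002  0.001]
 [ 0.     0.274 -0.962]]
```

View pics/f.png

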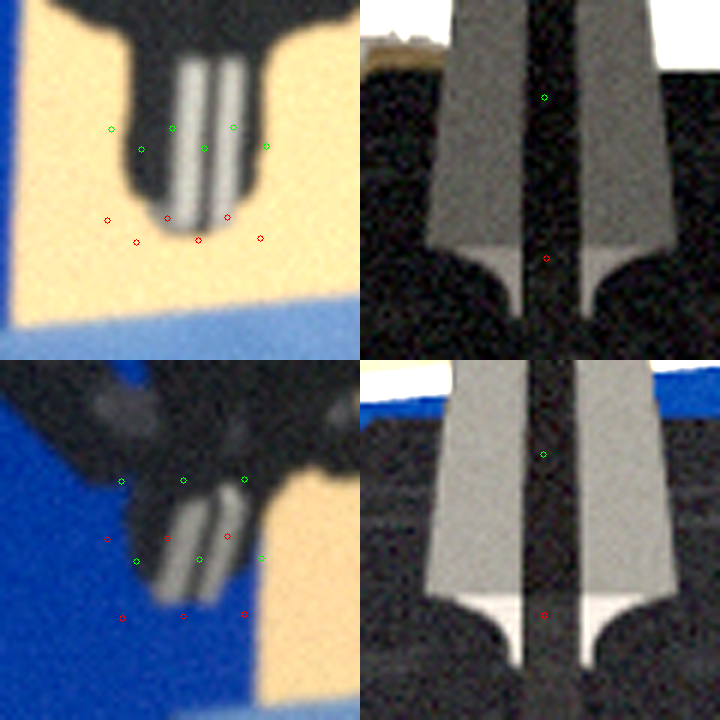

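play_rows([
  [[0.84,-1,-4,0.8,0,0,0],[0.84,-2,-7.9,1.7,-1.5,0,-1.8],[0.84,-2,-7.9,1.7,-1.5,0,-1.8],[0.84,1,-7.9,5.3,-1.5,0,-1.8],[0.84,4,-7.9,8.9,-1.5,0,-1.8],[0.84,7,-7.9,12.5,-1.5,0,-1.8],[0.84,10.1,-7.9,16.1,-1.5,0,-1.8],[0.84,10.1,-7.9,16.1,-1.5,0,-1.8],[0.84,10.1,-7.9,16.1,-1.5,0,-1.8]],
])

```text
t: 4.55
tool_pos: [0.4787, -0.0089, 0.1174]
tool_rot: [0.232, 2.431, -0.085]
contact_force: [-0.2, 0.3, -0.1]
opening: 0.0071
```

```bash
python3 snap.py 4 wrist scene top
python3 - <<'E'
import cv2,pickle,numpy as np
d=pickle.load(open("d4.pkl","rb"))
t=cv2.resize(d["top"]["color"][120:310,220:400,::-1],None,fx=3,fy=3,interpolation=cv2.INTER_CUBIC)
s=cv2.resize(d["scene"]["color"][100:310,200:330,::-1],None,fx=2.7,fy=2.71,interpolation=cv2.INTER_CUBIC)
s=cv2.resize(s,(240,570)) if 0 else s
h=max(t.shape[0],s.shape[0])
I=np.zeros((h,t.shape[1]+s.shape[1],3),np.uint8);I[:t.shape[0],:t.shape[1]]=t;I[:s.shape[0],t.shape[1]:]=s
cv2.imwrite("pics/v4.png",I[:,:800]);print(I.shape)
E
```

```text
4.7 [ 0.4791 -0.0093  0.1184] [ 0.2324  2.4286 -0.086 ] 0.0066 [-0.165 -0.718  2.511 -0.029  0.645 -1.528] [ 0.36 -0.24 -0.58]
(570, 891, 3)
```

View pics/wrist4.png

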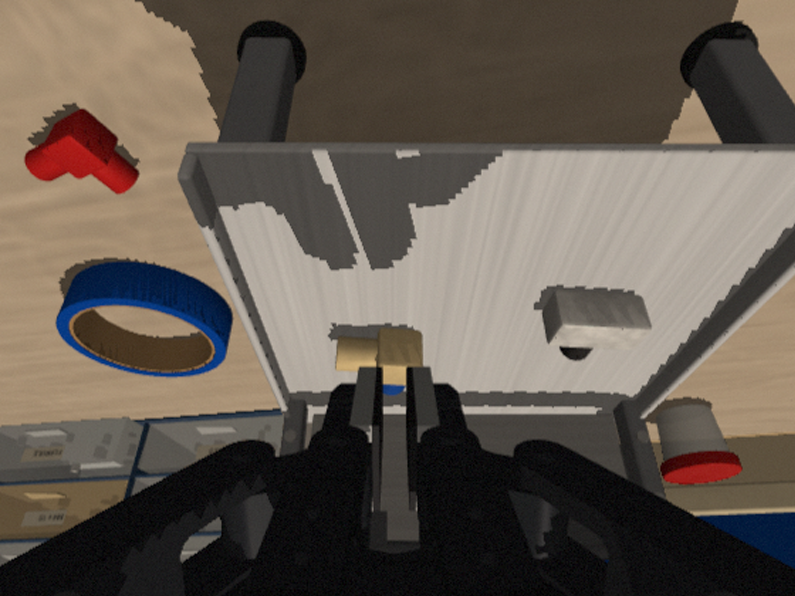

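View pics/scene4.png

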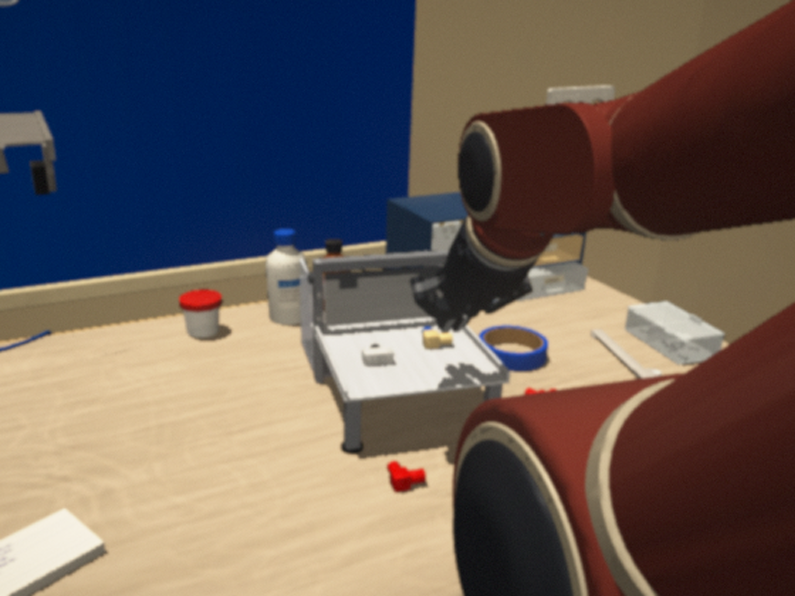

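View pics/v4.png

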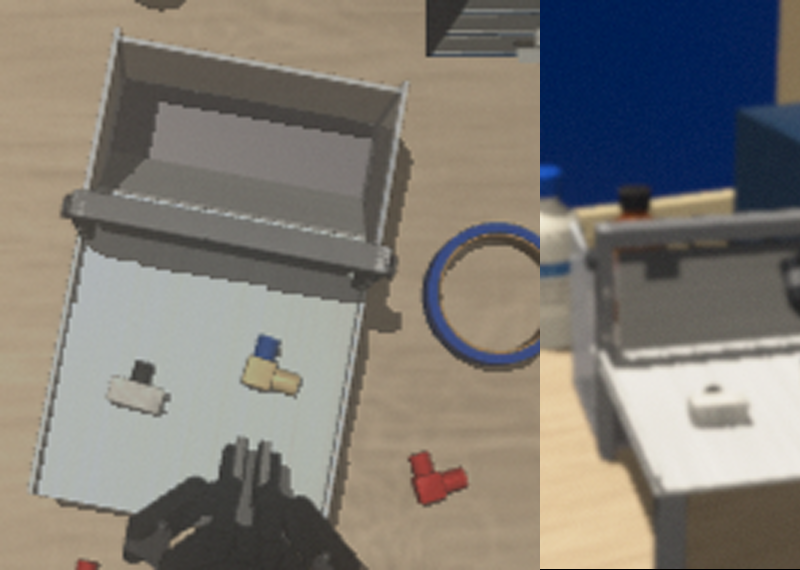

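Run:
```python
from station import ctrl
from scipy.spatial.transform import Rotation as R
o=ctrl.get_obs();print(o["tool_pos"])
ctrl.get_image("top");o=ctrl.get_obs();print(o["tool_pos"],o["contact_force"]);print(R.from_rotvec(o["tool_rot"]).as_matrix().round(4), o["q"].round(3))
```

```text
[ 0.47909895 -0.00933017  0.11836404]
[ 0.47880853 -0.00938411  0.11784343] [ 1.22186572 -0.37455811  0.21309625]
[[-7.490e-01  1.900e-01  6.348e-01]
 [ 1.446e-01  9.818e-01 -1.233e-01]
 [-6.466e-01 -6.000e-04 -7.628e-01]] [-0.165 -0.718  2.512 -0.029  0.645 -1.528]
```

play_rows([
  [[0.84,0.4,0,0.9,0,0,0],[0.84,0.8,0,1.7,0,0,0],[0.84,1.2,0,2.6,0,0,0],[0.84,1.6,0,3.4,0,0,0],[0.84,1.6,0,3.4,0,0,0],[0.84,1.6,0,3.4,0,0,0],[0.84,1.6,0,3.4,0,0,0]],
])

```text
t: 5.62
tool_pos: [0.4887, -0.0113, 0.0821]
tool_rot: [0.233, 2.428, -0.086]
contact_force: [0.1, 0.4, 0.0]
opening: 0.0066
```

```bash
python3 snap.py 5 wrist
python3 - <<'E'
import cv2,pickle
from station import ctrl
d=pickle.load(open("d5.pkl","rb"))
cv2.imwrite("pics/w5c.png",cv2.resize(d["wrist"]["color"][170:330,180:380,::-1],None,fx=4,fy=3.7,interpolation=cv2.INTER_CUBIC))
E
```

```text
5.675 [ 0.4887 -0.0113  0.0822] [ 0.2324  2.4281 -0.0862] 0.0071 [-0.166 -0.594  2.51  -0.034  0.522 -1.523] [ 0.31  0.35 -0.4 ]
```

View pics/w5c.png

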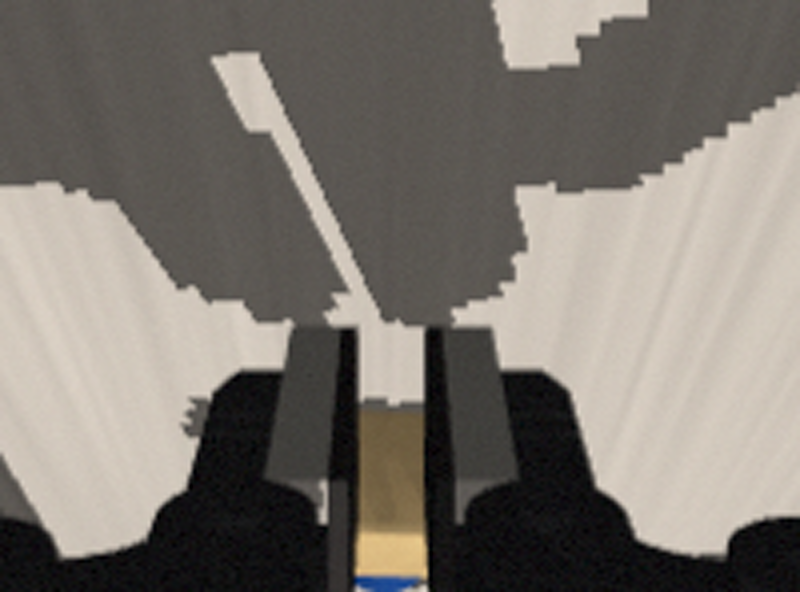

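play_rows([
  [[0.84,0.1,0,0.2,0,0,0],[0.84,0.1,0,0.4,0,0,0],[0.84,0,0,0.5,0,0,0],[0.84,0,0,0.5,0,0,0],[0.84,0,0,0.5,0,0,0]],
])

```text
t: 6.3
tool_pos: [0.4919, -0.0119, 0.0784]
tool_rot: [0.232, 2.428, -0.086]
contact_force: [0.3, -0.4, -0.7]
opening: 0.0065
```

```bash
python3 snap.py 6 scene top
python3 - <<'E'
import pickle
from h import *
d=pickle.load(open("d6.pkl","rb"))
cv2.imwrite("pics/v6.png",np.hstack([cv2.resize(d["scene"]["color"][205:275,270:370,::-1],None,fx=4,fy=4,interpolation=cv2.INTER_CUBIC),cv2.resize(d["top"]["color"][205:275,270:370,::-1],None,fx=4,fy=4,interpolation=cv2.INTER_CUBIC)]))
E
```

```text
6.4 [ 0.4919 -0.0119  0.0784] [ 0.2325  2.4281 -0.0862] 0.0067 [-0.166 -0.571  2.503 -0.034  0.505 -1.522] [ 0.03 -0.67 -0.26]
```

View pics/v6.png

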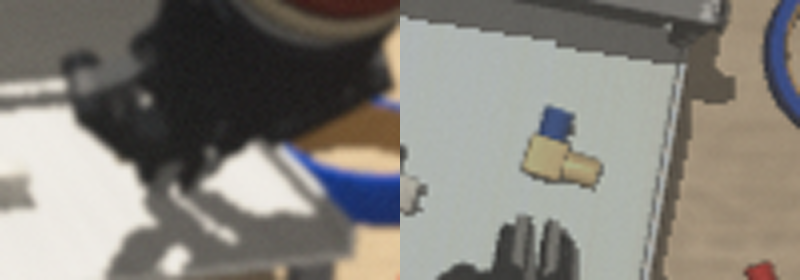

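play_rows([
  [[0.84,-0.46,0,0.39,0,0,0],[0.84,-0.92,0,0.78,0,0,0],[0.84,-1.22,0,1.03,0,0,0],[0.84,-1.53,0,1.29,0,0,0],[0.84,-1.91,0,1.62,0,0,0],[0.84,-2.29,0,1.94,0,0,0],[0.84,-2.67,0,2.26,0,0,0],[0.84,-3.05,0,2.59,0,0,0],[0.84,-3.05,0,2.59,0,0,0]],
])

```text
t: 7.52
tool_pos: [0.5315, -0.0196, 0.0784]
tool_rot: [0.233, 2.428, -0.086]
contact_force: [0.4, -1.0, 0.5]
opening: 0.0067
```

```bash
cat > v.py <<'E'
import sys,pickle
from h import *
tag=sys.argv[1]
d=pickle.load(open(f"d{tag}.pkl","rb"))
a=d["top"]["color"][170:270,240:360,::-1]
b=d["wrist"]["color"][200:330,180:380,::-1]
a=cv2.resize(a,(480,400),interpolation=cv2.INTER_CUBIC)
b=cv2.resize(b,(320,208),interpolation=cv2.INTER_CUBIC); b=np.vstack([b,np.zeros((192,320,3),np.uint8)])
s=cv2.resize(d["scene"]["color"][165:270,210:370,::-1],(320,192)); b[208:400]=s[:192]
cv2.imwrite(f"pics/v{tag}.png",np.hstack([a,b]))
o=d["obs"];p=o["tool_pos"]-[.6,.003,.07]
print("chute TCP",p[:2]@np.array([[.9816,.191],[-.191,.9816]]),p[2])
E
python3 snap.py 7 wrist scene top; python3 v.py 7
```

```text
7.675 [ 0.531  -0.0195  0.0782] [ 0.2325  2.4284 -0.0861] 0.0065 [-0.169 -0.413  2.406 -0.034  0.445 -1.523] [-0.19 -0.01  0.14]
chute TCP [-0.06339643 -0.03524165] 0.008209007766189907
```

View pics/v7.png

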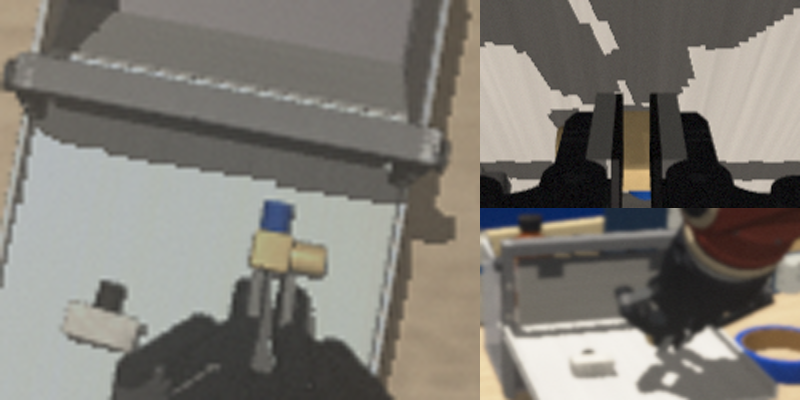

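play_rows([
  [[0.84,-0.38,0,0.32,0,0,0],[0.84,-0.76,0,0.65,0,0,0],[0.84,-1.14,0,0.97,0,0,0],[0.84,-1.53,0,1.29,0,0,0],[0.84,-1.91,0,1.62,0,0,0],[0.84,-2.29,0,1.94,0,0,0],[0.84,-2.67,0,2.26,0,0,0],[0.84,-3.05,0,2.59,0,0,0],[0.84,-3.05,0,2.59,0,0,0]],
])

```text
t: 8.8
tool_pos: [0.5707, -0.0272, 0.0783]
tool_rot: [0.233, 2.428, -0.086]
contact_force: [-0.5, -0.1, 0.0]
opening: 0.007
```

```bash
python3 snap.py 8 wrist scene top; python3 v.py 8
```

```text
8.95 [ 0.5703 -0.027   0.0781] [ 0.2324  2.4285 -0.0861] 0.0069 [-0.171 -0.281  2.312 -0.034  0.407 -1.525] [ 0.09  0.12 -0.4 ]
chute TCP [-0.02346166 -0.03517892] 0.00814870345151221
```

View pics/v8.png

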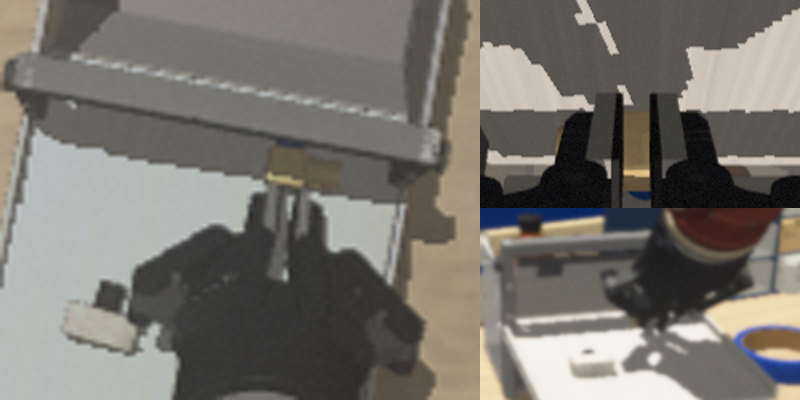

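View pics/wrist8.png

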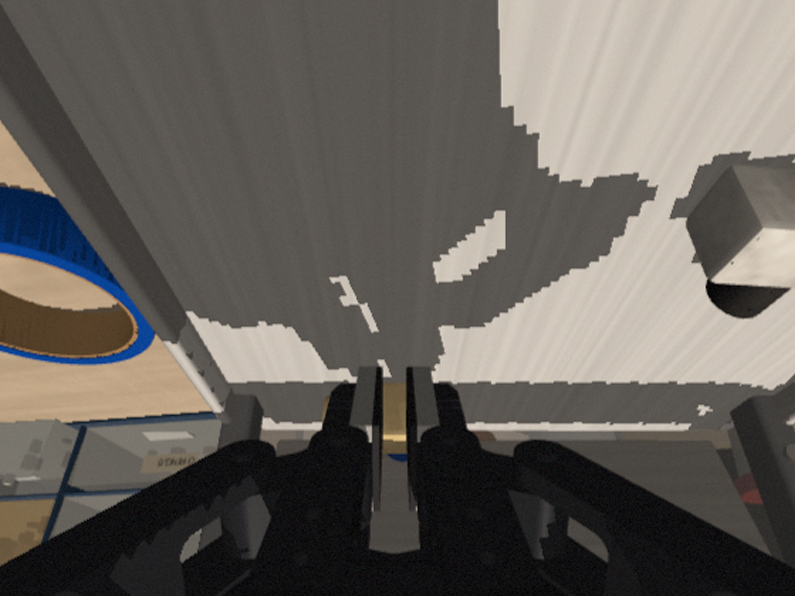

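play_rows([
  [[0.84,-0.38,0,0.32,0,0,0],[0.84,-0.76,0,0.65,0,0,0],[0.84,-1.14,0,0.97,0,0,0],[0.84,-1.45,0,1.23,0,0,0],[0.84,-1.75,0,1.49,0,0,0],[0.84,-1.75,0,1.49,0,0,0]],
])

```text
t: 9.7
tool_pos: [0.5932, -0.0315, 0.0782]
tool_rot: [0.233, 2.428, -0.086]
contact_force: [0.6, -0.1, -0.3]
opening: 0.0069
```

```bash
python3 snap.py 9 wrist scene top; python3 v.py 9
```

```text
9.85 [ 0.5927 -0.0314  0.078 ] [ 0.2326  2.4286 -0.0861] 0.0065 [-0.172 -0.214  2.259 -0.033  0.393 -1.527] [-0.81 -0.25 -0.42]
chute TCP [-0.00055045 -0.03515822] 0.008022858259630034
```

View pics/v9.png

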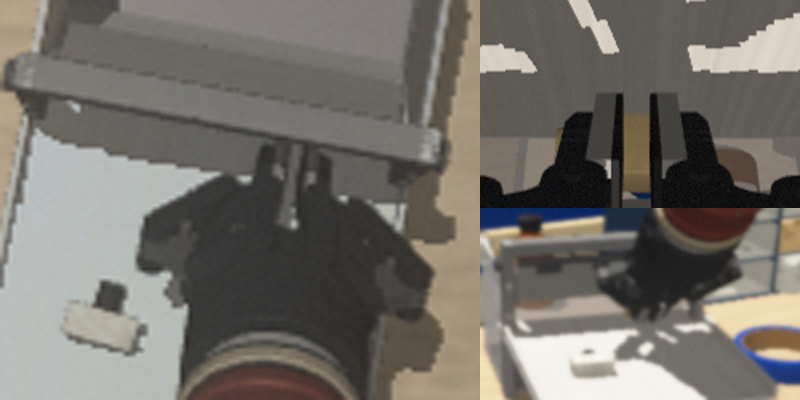

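View pics/wrist9.png

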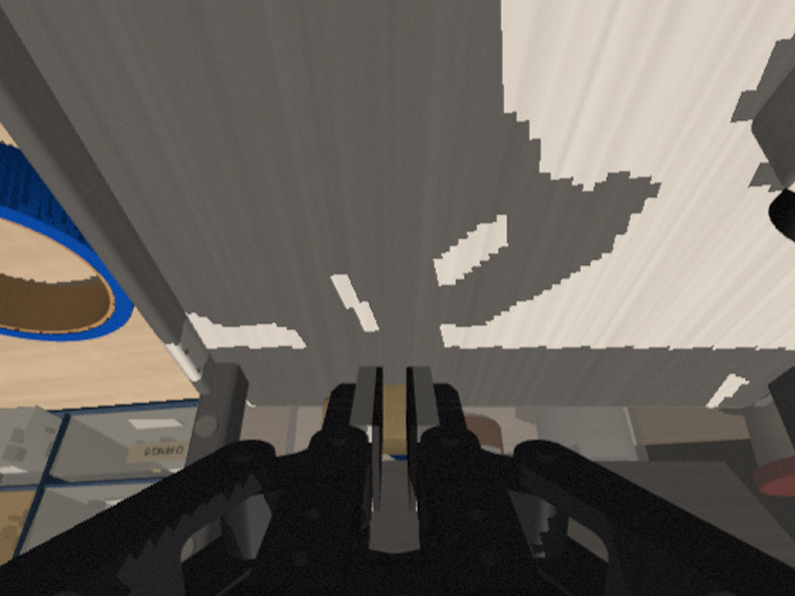

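play_rows([
  [[0.84,-0.23,0,0.19,0,0,0],[0.84,-0.46,0,0.39,0,0,0],[0.84,-0.61,0,0.52,0,0,0],[0.84,-0.61,0,0.52,0,0,0]],
])

```text
t: 10.35
tool_pos: [0.6008, -0.033, 0.0781]
tool_rot: [0.233, 2.429, -0.086]
contact_force: [-0.3, 0.5, 0.3]
opening: 0.0067
```

```bash
python3 snap.py 10 wrist scene top; python3 v.py 10
```

```text
10.5 [ 0.6005 -0.0329  0.0779] [ 0.2325  2.4289 -0.0861] 0.007 [-0.173 -0.191  2.24  -0.032  0.389 -1.527] [-0.66  0.83 -0.61]
chute TCP [ 0.00736232 -0.03513343] 0.007873802792939963
```

View pics/v10.png

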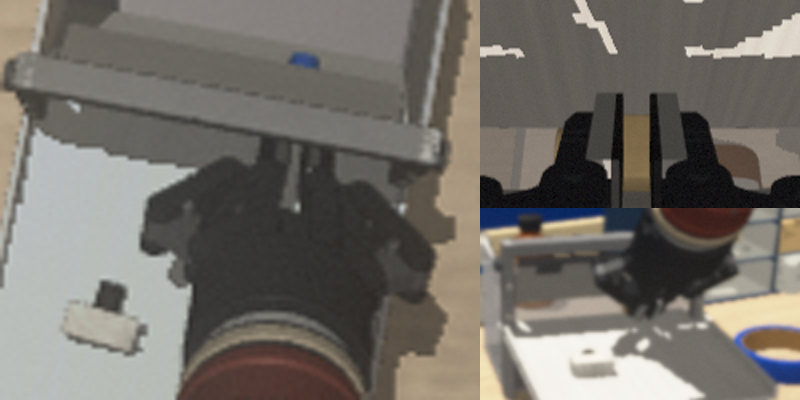

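View pics/wrist10.png

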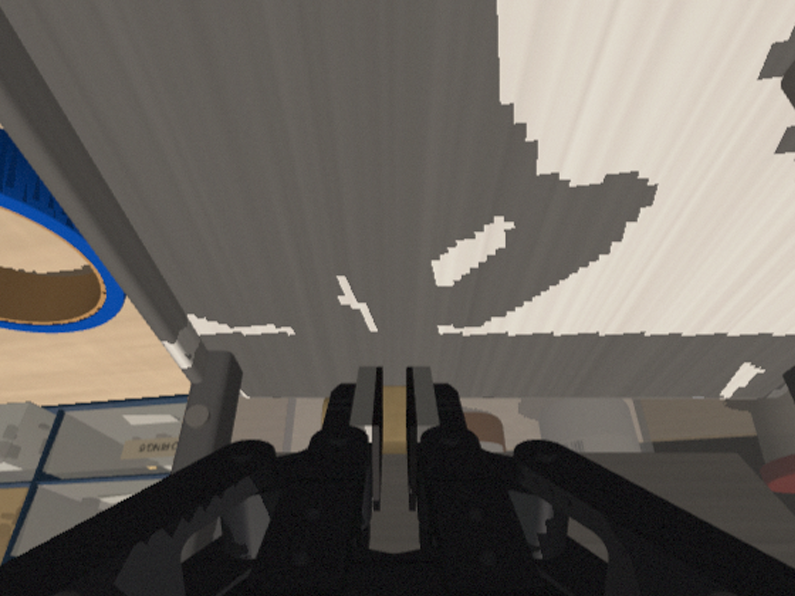

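play_rows([
  [[0.84,-0.15,0,0.13,0,0,0],[0.84,-0.31,0,0.26,0,0,0],[0.84,-0.31,0,0.26,0,0,0],[0.84,-0.31,0,0.26,0,0,0]],
])

```text
t: 11.0
tool_pos: [0.6045, -0.0337, 0.0778]
tool_rot: [0.233, 2.429, -0.086]
contact_force: [-0.1, -0.9, 0.1]
opening: 0.007
```

```bash
python3 snap.py 11 wrist scene top; python3 v.py 11
```

```text
11.15 [ 0.6044 -0.0337  0.0778] [ 0.2326  2.429  -0.086 ] 0.0069 [-0.173 -0.18   2.231 -0.032  0.388 -1.527] [ 0.51  0.45 -0.42]
chute TCP [ 0.01135235 -0.03515781] 0.007802170788936302
```

View pics/v11.png

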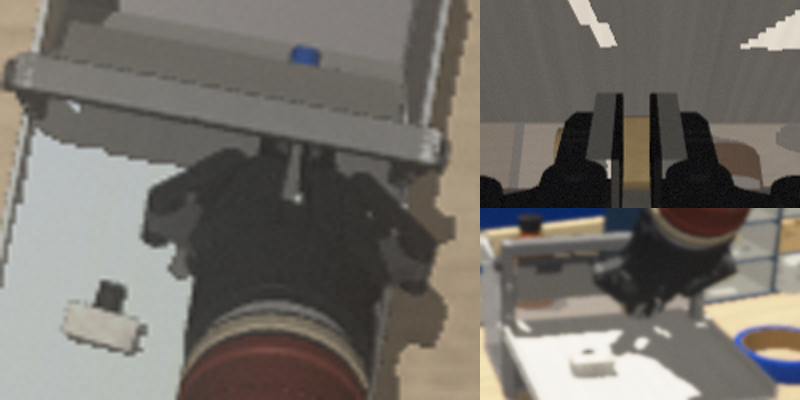

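Run:
```python
import pickle
from h import *
d=pickle.load(open("d11.pkl","rb"));w=d["wrist"];K,T=w["mtx"],w["T"]
a=w["color"][:,:,::-1]
A=cv2.resize(a[230:330,150:400],None,fx=3.2,fy=5,interpolation=cv2.INTER_CUBIC);cv2.imwrite("pics/w11.png",np.clip(A*1.6,0,255).astype(np.uint8))
p=d["obs"]["tool_pos"]
for uv in[(180,280),(350,280)]:
    for dv in(-2,0,2):
        q=onz((uv[0],uv[1]+dv),.07,K,T)-[.6,.003,0]; print(uv,dv,(q[:2]@np.array([[.9816,.191],[-.191,.9816]])).round(4))
```

```text
(180, 280) -2 [ 0.0298 -0.0803]
(180, 280) 0 [ 0.0321 -0.0808]
(180, 280) 2 [ 0.0345 -0.0813]
(350, 280) -2 [ 0.0296 -0.0005]
(350, 280) 0 [ 0.0319 -0.0001]
(350, 280) 2 [0.0343 0.0003]
```

View pics/w11.png

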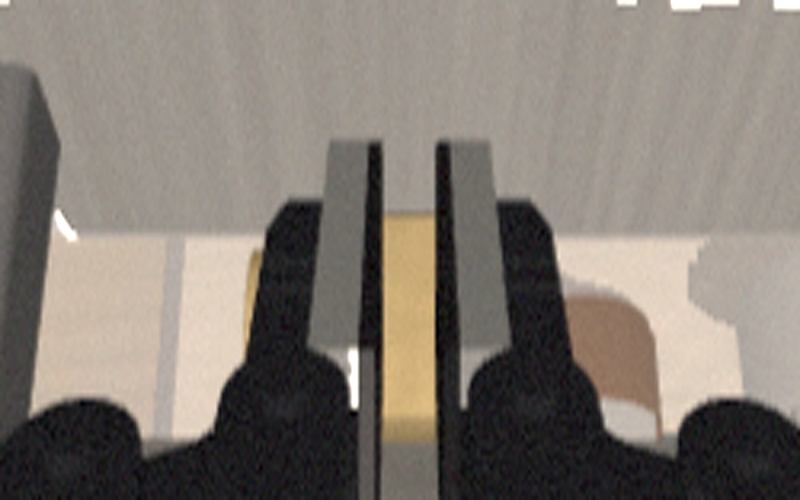

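play_rows([
  [[0.84,-0.15,0,0.13,0,0,0],[0.84,-0.3,0,0.25,0,0,0],[0.84,-0.38,0,0.31,0,0,0],[0.84,-0.38,0,0.31,0,0,0]],
])

```text
t: 11.65
tool_pos: [0.6093, -0.0346, 0.0779]
tool_rot: [0.233, 2.429, -0.086]
contact_force: [0.4, 0.4, -1.1]
opening: 0.0066
```

```bash
python3 snap.py 12 wrist scene top; python3 v.py 12
```

```text
11.8 [ 0.6092 -0.0346  0.0778] [ 0.2327  2.4291 -0.086 ] 0.0071 [-0.173 -0.167  2.219 -0.032  0.386 -1.528] [-0.33 -0.15  0.57]
chute TCP [ 0.01618815 -0.03514394] 0.007831815504952627
```

View pics/v12.png

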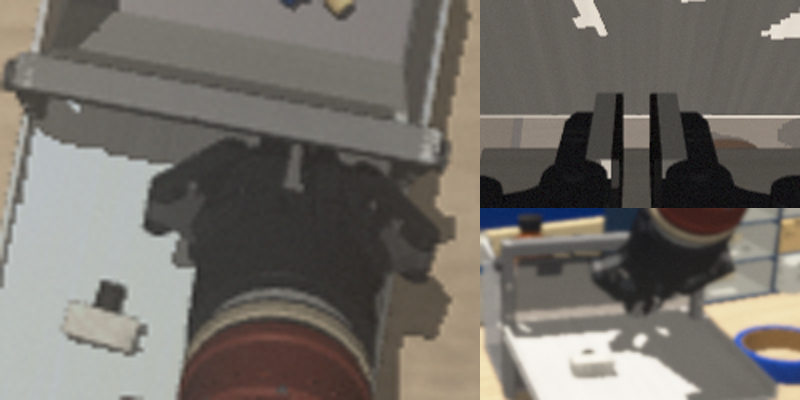

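The elbow dropped into the tray (blue and tan at about (300,5) in the crop). I'm drawing the fingers back along the deck, then up.

play_rows([
  [[0.84,0.76,0,-0.66,0,0,0],[0.84,1.53,0,-1.31,0,0,0],[0.84,2.29,0,-1.96,0,0,0],[0.84,3.05,0,-2.6,0,0,0],[0.84,3.82,0,-3.25,0,0,0],[0.84,4.58,0,-3.9,0,0,0],[0.84,5.34,0,-4.6,0,0,0],[0.84,5.5,0,-6.0,0,0,0],[0.84,4.8,0,-7.5,0,0,0],[0.84,3.5,0,-9,0,0,0],[0.84,2.2,0,-10.5,0,0,0],[0.84,1.0,0,-12,0,0,0],[0.84,0,0,-13,0,0,0],[0.84,-1,0,-14,0,0,0],[0.84,-1,0,-14,0,0,0],[0.84,-1,0,-14,0,0,0],[0.84,-1,0,-14,0,0,0]],
])

```text
t: 13.92
tool_pos: [0.5273, -0.0187, 0.1898]
tool_rot: [0.233, 2.431, -0.086]
contact_force: [0.2, 0.4, 0.1]
opening: 0.007
```

```bash
python3 snap.py 13 wrist scene top; python3 v.py 13
python3 - <<'E'
import cv2,pickle,numpy as np
d=pickle.load(open("d13.pkl","rb"))
cv2.imwrite("pics/t13.png",cv2.resize(d["top"]["color"][120:310,220:380,::-1],None,fx=3.1,fy=3.1,interpolation=cv2.INTER_CUBIC))
E
```

```text
14.075 [ 0.5275 -0.0187  0.1903] [ 0.2326  2.4303 -0.086 ] 0.0065 [-0.168 -0.619  2.333 -0.023  0.726 -1.537] [-0.12  0.22  0.47]
chute TCP [-0.06699807 -0.03517275] 0.12028210747742307
```

View pics/t13.png

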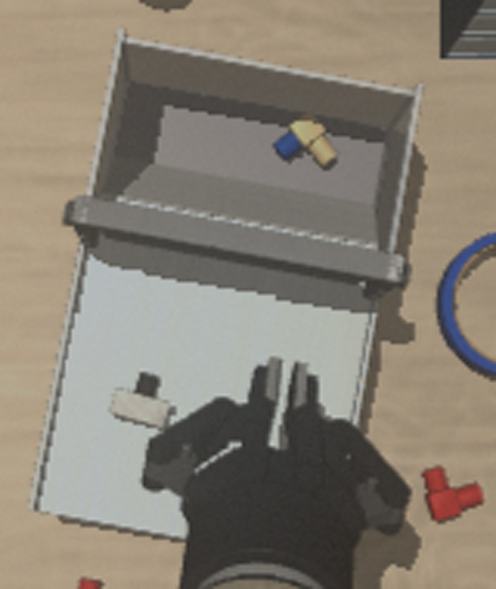

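View pics/wrist13.png

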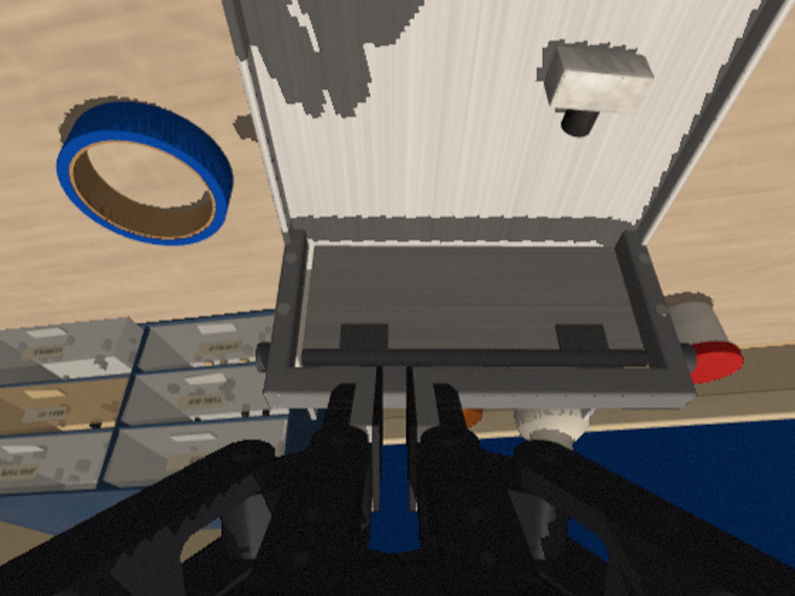

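View pics/scene13.png

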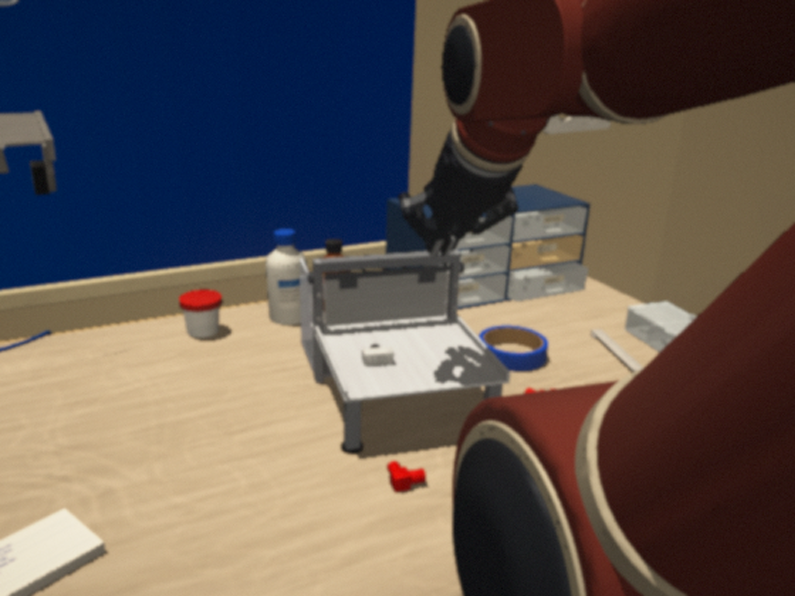

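The tray view shows the elbow lying in the tray at (305,143). The flap hangs shut, with its light gap at (460,242) as it was at the start. The tee is at (142,407), the same pixel as before, and the robot is clear. I'm handing in the job.

Run:
```python
from station import ctrl
print(ctrl.finish_job())
```

```text
the job is handed in; nothing more can be done
None
```

I pushed the tan elbow along the deck and through the flap with the fingertips 7 mm apart, leaning about 40 degrees. It dropped into the tray, and I drew the fingers back and up before handing in at about 14 s.

**Last checks:**
- The elbow lies in the tray.
- The flap hangs shut, with its gap above the deck looking as it did at the start.
- The tee is at the same pixel as before.
- The gripper stands clear, about 12 cm over the deck.
- The external force reading never rose above about 1.5 N, which is within its noise.

**What disagreed:** The chute's position along its own x differed by about 3–5 mm between the top and wrist cameras. The wrist view of the rear lip agreed with the wrist estimate. I therefore made the last push in 4–8 mm steps, looking after each. The elbow fell about 1 cm of finger travel later than I expected, near the point where its rear reached the lip.

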